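# Vent the vacuum pump and take a level-rod reading

## Robot

A 6-joint arm with a two-finger parallel gripper is mounted at the origin on a cart in front of the work surface, level with it; the furniture and walls round the work are solid. World frame = base frame: x ahead of the robot, y to its left, z up, the work surface at z = 0. Lengths are in m, angles in degrees, forces in N, time in s.
With the tool pointing down it reaches from about 0.4 to 0.825 m from the base axis. Payload 7 kg.
Tool frame: the origin (TCP) lies on the centre line of the jaws, within the pads' length; the fingertips stand 17 mm ahead of it and the grasp point (between the pads) lies 2 mm behind it; z points along the fingers, y is the line along which they close (so a half turn about z gives the same grasp; the last joint's range is limited). The gripper opens to 85 mm and grips with 20 to 120 N. Pads are 22 mm wide; open, the fingers measure 114 mm over their backs; the gripper's body (76 mm by 85 mm) begins 54 mm behind the grasp point. The pads swing forward as they close: fully open they stand 13 mm farther back than shut.
Start: joints at [84.632, 20.546, 0.682, 0, -70.136, -16.507], TCP at [0.252, 0.626, 0.248] pointing down, gripper open.
Joint ranges: [-176.03, 176.03], [-82.01, 121.73], [-58.28, 71.71], [-173.87, 95.51], [-174.79, -0.11], [-173.66, 173.66]. Speed limits (degrees/s): [136.94, 136.94, 172.46, 180, 180, 180].

## Interface

Orientations are given as a 3x3 rotation matrix whose columns are the frame's x, y, z axes.
In Python, from bench import arm gives the robot as it stands.
- The arm moves only by the tool step_arm, never from a script. Its argument "targets" is a list that holds one entry, the list of rows, each a list of 5 numbers: the finger opening in mm, from 0 to 85.4, then the shift along the world's x, y, z in mm, then the turn about the world's z in degrees. In form: [[[claw, tx, ty, tz, twist], ...]]. A call has 1 to 8 rows; each row is the pose to reach, as a shift and turn from the pose commanded when the call began; what a row does not reach only later rows make up. A row lasts 1/8 s, in which the tool goes at most 62.5 mm and 10.7 degrees, less where a joint would pass 70% of its speed; a pose out of reach is approached as far as the arm can. A call with a gripper value outside its range is refused whole. The fingers move at their own pace and stop on an object; "force" is the grip in N (left out, the last holds). Time passes only in rows, so rows that repeat a pose let the fingers close. It gives the time, the measured TCP pose, the force, the opening and the grip force at its end, in the units of the state.
- arm.get_state(): the state, without advancing time (a new reading comes with each control period).
- arm.camera(name): name is "scene" or "top" or "wrist"; returns the picture (384x512x3 uint8, red, green, blue); there is no depth.
- arm.calibration(name): a dict with "K" (3x3 intrinsics, pixels), "k1" (the pictures are not rectified: a ray, as slopes to the right and down, at radius r is drawn at 1 + k1 r^2 times it, then the intrinsics apply), "position" and "attitude" of the camera in the world. Camera axes: x right, y up, looking along -z (the intrinsics and any distortion apply to the point x, -y, -z); pixel columns grow to the right and rows downward; lengths in m; the calibration is good to about 2 mm. A picture is of the moment at which its call begins: read the wrist's pose just before it. calibration takes no time and is no camera call; for the wrist camera it gives the pose at the moment of the call.
- arm.close_job(): hands the job in; it is judged then, once.
The state is a dict: "t": time; "joints": joint angles; "dq": joint speeds; "joint_torque": joint torques, N m; "eef_pos": TCP position; "tool_rot": TCP orientation; "wrist_force": force on the tool from outside, world axes, zero at the start; "moment": the same for the moment, N m; "width": opening from 0.0 (shut) to 1.0 (fully open); "grip_force": force on a finger pad.
Only numpy, scipy, OpenCV 4.12 (cv2) and the standard library are available. Lean on these libraries where they do the work, as an engineer would, in place of code of your own. Each camera call takes 0.05 s, during which the arm holds its last target. There are 200 camera calls.

## Task

Check the level in the small bench vacuum pump. First vent it: twist the spring-return knob on top of its case counter-clockwise (seen from above) to the stop, then let go so that it springs back. Then pick up the level rod from the rubber pad, ease it down the pump's slanted guide tube until its collar stops on the tube's mouth, draw it right out, and present it for reading: finish still holding the rod steady and level, marked face up, at least 10 cm above the bench with its tip over the rubber pad. Do not drive the rod hard into the pump, and leave the caliper, screwdriver, flux jar and wick spool where they are.

Things in the scene. Friction and masses are not known exactly. Their poses are not given: they have to be found in the camera images.
- pump: Small grey bench vacuum pump, 260 mm long, 116 mm wide, case top 130 mm high; fixed, it stands by its weight. Origin under its middle on the bench; z up, y along its length: the finned motor with carrying handle (top 158 mm high, x = 0, y from -105 to +5 mm) on the -y half, the oil case (y from 18 to 118 mm, x within 58 mm) on the +y half. A terminal box stands out 70 mm on its -x side, on the motor half, and a capped inlet flange 77 mm on its +x side.
- vent_grip (a point): Grip point of the vent knob, on its upright axis, 164 mm above the bench, 66 mm from the pump's origin along pump +y. Black bar 42 mm long, 13 mm thick, from 142 to 172 mm high; round foot of 28 mm diameter up to 145 mm, skirt of 38 mm up to 136 mm, case top 130 mm. Turns with the knob: y axis along the bar, x across its thickness, z up. At rest the bar lies along pump y.
- vent_knob (a joint): Angle of the vent knob in rad: 0 at rest, grows counter-clockwise seen from above to its stop at 1.22 (70 degrees). A spring of about 0.12 N m at the stop turns it back to 0 as soon as it is let go.
- tube_mouth (a point): Centre of the mouth of the steel guide tube that slants out of the +y end of the pump's oil case, 160 mm from the pump's origin along pump +y and 121 mm above the bench. z axis: out of the mouth along the tube, which rises at 40 degrees from the horizontal towards pump +y (the rod goes in along -z); x axis: level, across the tube. Flared mouth 28 mm across outside and about 22 mm inside, narrowing within 10 mm to a bore of 12 mm; the bore is 98 mm deep.
- rod_grip (a point): Centre of the level rod's black flat-sided grip: 56 mm long (along the rod), 14 mm thick, 24 mm high as it lies. x axis: along the rod towards its tip; y: across the 14 mm thickness; z: out of the marked face, up while the rod lies on the pad. The loose steel rod (60 g) has the collar's seating face 60 mm and the tip 151 mm from here along +x. It lies level on the pad, 15 mm above the bench.
- rod_collar (a point): Centre of the seating face of the rod's collar (24 mm diameter, 6 mm thick), on the rod's axis; axes as for the grip. Beyond it towards the tip the rod is 91 mm long: 7 mm round, then a flat blade 6.6 mm wide and 3.4 mm thick with a rounded end. When the rod is home this point is at the centre of the tube's mouth.
- rod_tip (a point): The rod's tip, end of the blade; axes as for the grip. Two dark level marks cross the blade on its +z face only.
- pad: Grey rubber pad, 220 mm (x) by 110 mm (y), 3 mm thick, fixed flat on the bench; origin under its centre. The rod lies on it along pad x, tip towards pad +x.
- caliper: Bystander: steel caliper, 164 mm, lying in front of the pump near the front edge of the bench.
- screwdriver_blue: Bystander: blue-handled screwdriver, 139 mm, lying between pump and pad near the front edge.
- jar_flux: Bystander: white screw-cap jar, 54 mm diameter, 50 mm high, behind the pad.
- wick_spool: Bystander: small blue spool, 38 mm diameter, 12 mm high, at the right behind the pump.
- rod: The loose level rod itself, origin and axes as for the collar point.

How it is judged (in metres and radians):
On the way, in this order (a step that is already met when the one before it is completed fails the run):
1. the vent knob is twisted to its stop (value of joint vent_knob above 1.12 rad), for 0.2 s.
2. the knob is let go and has sprung back (value of joint vent_knob below 0.1 rad and contact force between the fingers and pump below 0.1 N), for 0.2 s.
3. the rod is in the guide tube with its collar home on the mouth (distance between rod_collar and tube_mouth below 0.006 m and z of rod_collar in the frame of tube_mouth below 0.004 m and angle between the x axis of rod_grip and the z axis of tube_mouth, either way round below 0.09 rad), for 0.2 s.
At the end, for the whole second after the job is handed in: The rod is gripped, touches only the fingers and is at rest (under 30 mm/s); grip and tip over 100 mm above the bench, level within 8 degrees, marked face up within 15 degrees, tip over the pad's outline; the vent knob is back (under 0.1 rad) (contact force between rod and the fingers above 1 N and contact force between rod and pump below 0.1 N and height (world z) of each of rod_tip, rod_grip above 0.1 m and angle between rod_grip's own x axis and vertical between 1.43 and 1.71 rad and angle between rod_grip's own z axis and vertical below 0.26 rad and x of rod_tip in the frame of pad between -0.11 and 0.11 m and y of rod_tip in the frame of pad between -0.055 and 0.055 m and linear speed of rod below 0.03 m/s and value of joint vent_knob below 0.1 rad); the arm keeps its last pose, push and grip.
It fails at once if the rod is driven hard against the pump (over 40 N) (contact force between rod and pump above 40 N).
It fails at once if the caliper is moved more than 20 mm (distance of caliper from where it was at the start of the episode above 0.02 m).
It fails at once if the screwdriver blue is moved more than 20 mm (distance of screwdriver_blue from where it was at the start of the episode above 0.02 m).
It fails at once if the jar flux is moved more than 20 mm (distance of jar_flux from where it was at the start of the episode above 0.02 m).
It fails at once if the wick spool is moved more than 20 mm (distance of wick_spool from where it was at the start of the episode above 0.02 m).
It also fails if it takes over 69 s, if anything falls off the work surface, if the arm or the gripper's body presses on something with over 40 N, if the wrist force passes 120 N, or if a joint passes its speed limit or range.

## Working session

There is one attempt and no reset: what is moved stays moved. The work goes in short steps, Python scripts to look and compute and a tool call to move; the robot and the scene stay as the last step left them, time stands still between calls to the robot, and variables do not carry over. Pictures are saved under pics/ and viewed, at most 10 in all, crops included, and the job is handed in when it is done.

Besides the shell and the picture viewer there is one more tool, called after ">>>" as name(argument=value, ...), one argument or row to a line, values as JSON. step_arm: Moves the arm, as the interface text tells. Its arguments: {"type":"object","properties":{"targets":{"type":"array","items":{"type":"array","items":{"type":"array","items":{"type":"number"}}}},"force":{"type":"number"}},"required":["targets"]}

```bash
mkdir -p pics; cat > h.py <<'E'
import numpy as np, cv2
from bench import arm
def snap(n,f):
    c=arm.calibration(n); im=arm.camera(n); cv2.imwrite(f'pics/{f}.png',im[:,:,::-1]); return im,c
def ray(c,u,v):
    K=np.array(c['K']); d=np.array([(u-K[0,2])/K[0,0],(v-K[1,2])/K[1,1]]); s=d.copy()
    for _ in range(20): s=d/(1+c['k1']*(s@s))
    return np.array(c['attitude'])@np.array([s[0],-s[1],-1.])
def onz(c,u,v,z):
    r=ray(c,u,v); p=np.array(c['position']); return p+r*(z-p[2])/r[2]
def proj(c,P):
    K=np.array(c['K']); q=np.array(c['attitude']).T@(np.array(P)-np.array(c['position']))
    s=np.array([q[0],-q[1]])/-q[2]; s=s*(1+c['k1']*(s@s)); return K[:2,:2]@s+K[:2,2]
E
python3 - <<'E'
from h import *
import pickle
d={}
for n in ('top','scene'):
    im,c=snap(n,n+'0'); d[n]=(im,c); print(n,np.round(c['position'],3),np.round(c['attitude'],2).tolist(),c['k1'],np.round(c['K'],0).tolist())
pickle.dump(d,open('d0.pkl','wb'))
s=arm.get_state();print(s)
E
```

```text
top [0.366 0.041 1.252] [[0.02, 0.99, -0.15], [-1.0, 0.01, -0.02], [-0.02, 0.15, 0.99]] 0.008731367827091331 [[371.0, 0.0, 258.0], [0.0, 371.0, 193.0], [0.0, 0.0, 1.0]]
scene [-0.104 -0.571  1.039] [[0.67, 0.53, -0.51], [-0.74, 0.48, -0.47], [-0.01, 0.7, 0.71]] -0.1449758864174902 [[488.0, 0.0, 255.0], [0.0, 488.0, 195.0], [0.0, 0.0, 1.0]]
{'t': 0.1, 'joints': array([ 8.46301006e+01,  2.05868087e+01,  6.39798713e-01, -1.90639037e-02,
       -7.01359369e+01, -1.65047148e+01]), 'dq': array([-0.13258446, -0.12569199,  0.03172057,  0.04519576,  0.10005537,
        0.10453168]), 'joint_torque': array([-4.74028187e-03, -5.84765875e+01,  2.94105291e+01,  6.95451692e+00,
       -3.18371967e-03,  2.91327048e-06]), 'eef_pos': array([0.25137712, 0.62601085, 0.24746497]), 'tool_rot': array([[ 9.27959233e-01, -3.72681448e-01, -4.47038903e-04],
       [-3.72681700e-01, -9.27958166e-01, -1.41203748e-03],
       [ 1.11406771e-04,  1.47691643e-03, -9.99998903e-01]]), 'wrist_force': array([-0.10806752,  0.38851139,  0.05710085]), 'moment': array([ 0.07370863,  0.00397287, -0.00344075]), 'grip_force': 0.0, 'width': 0.9993571482450635}
```

View pics/top0.png

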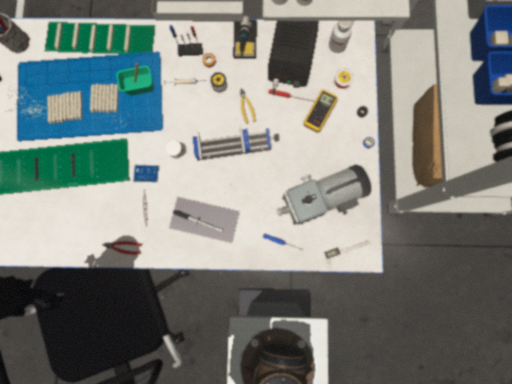

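View pics/scene0.png

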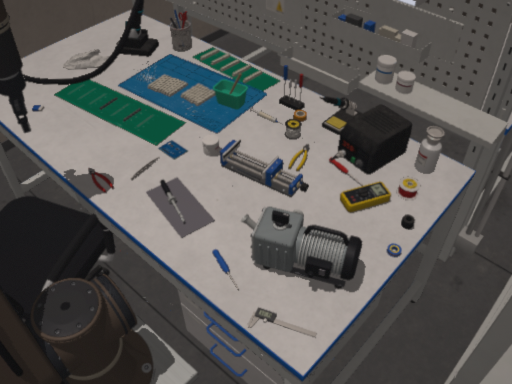

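```bash
python3 - <<'E'
from h import *
import pickle
d=pickle.load(open('d0.pkl','rb'))
a=d['top'][0][155:255,265:385]; b=d['scene'][0][190:290,235:365]
A=cv2.resize(a,None,fx=5,fy=5,interpolation=cv2.INTER_CUBIC)[:300*2,:600]
B=cv2.resize(b,None,fx=4,fy=4,interpolation=cv2.INTER_CUBIC)
cv2.imwrite('pics/ctop.png',A[:,:,::-1]);cv2.imwrite('pics/cscene.png',B[:,:,::-1])
im,c=d['top']
hsv=cv2.cvtColor(im,cv2.COLOR_RGB2HSV); reg=np.zeros(im.shape[:2],np.uint8); reg[190:250,160:250]=1
m=((hsv[...,2]<185)&(reg>0)).astype(np.uint8)
print(np.unique(hsv[200:240,175:235,2]//20*20,return_counts=True))
cs,_=cv2.findContours(m,0,2); k=max(cs,key=cv2.contourArea); r=cv2.minAreaRect(k); bx=cv2.boxPoints(r); print(r)
P=np.array([onz(c,u,v,.003) for u,v in bx]); print(P.round(3), np.linalg.norm(np.diff(P,axis=0),axis=1), P.mean(0))
m=((hsv[...,2]<50)&(reg>0)).astype(np.uint8)
cs,_=cv2.findContours(m,0,2); k=max(cs,key=cv2.contourArea); r=cv2.minAreaRect(k); print(r); bx=cv2.boxPoints(r)
P=np.array([onz(c,u,v,.02) for u,v in bx]); print(P.round(3), P.mean(0))
E
```

```text
(array([ 60,  80, 100, 120, 140, 160, 180, 200, 220], dtype=uint8), array([ 44,  17,  23,  36, 705, 993, 139,  79, 364]))
((203.90664672851562, 219.1920623779297), (64.3905029296875, 31.732013702392578), 13.392498016357422)
[[0.435 0.37  0.003]
 [0.541 0.35  0.003]
 [0.493 0.135 0.003]
 [0.389 0.157 0.003]] [0.10714441 0.22048779 0.10607753] [0.46431183 0.25314423 0.003     ]Traceback (most recent call last):
  File "<stdin>", line 15, in <module>
ValueError: max() iterable argument is empty
```

View pics/ctop.png

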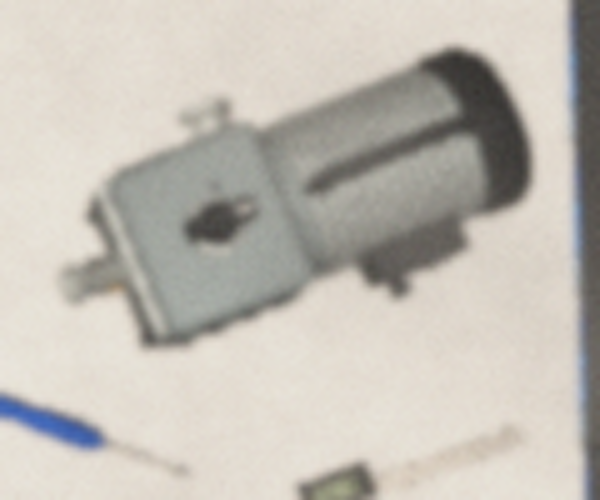

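```bash
python3 - <<'E'
from h import *
import pickle
d=pickle.load(open('d0.pkl','rb'))
im,c=d['top']
f=lambda u,v,z: onz(c,265+u/5,155+v/5,z)
k=f(217,222,.165); t=f(74,281,.121); h1=f(312,188,.158); h2=f(472,126,.158)
print('knob',k,'mouth',t,'handle',h1,h2)
for a,b,L in((k,t,.094),(h2,h1,.11),(h2,t,.265)): v=(b-a)[:2];print(np.linalg.norm(v),L,np.degrees(np.arctan2(v[1],v[0])))
hsv=cv2.cvtColor(im,cv2.COLOR_RGB2HSV)
reg=np.zeros(im.shape[:2],np.uint8); reg[203:236,172:236]=1
m=((hsv[...,2]<95)&(reg>0)).astype(np.uint8)
cs,_=cv2.findContours(m,0,2); q=max(cs,key=cv2.contourArea); r=cv2.minAreaRect(q); print(r); bx=cv2.boxPoints(r)
P=np.array([onz(c,u,v,.022) for u,v in bx]); print(P.round(3), P.mean(0))
c=arm.calibration('wrist');p=arm.get_state()['eef_pos'];R=arm.get_state()['tool_rot'];print(R.T@(np.array(c['position'])-p),(R.T@np.array(c['attitude'])).round(3),c['K'],c['k1'])
E
```

```text
knob [ 0.51383884 -0.08105367  0.165     ] mouth [0.48233878 0.00120245 0.121     ] handle [ 0.53588683 -0.1380896   0.158     ] [ 0.57441875 -0.23325058  0.158     ]
0.08808134021854029 0.094 110.95439596853943
0.10266606633170931 0.11 112.04366831554084
0.2518867681589347 0.265 111.44211071316592
((180.59999084472656, 213.80003356933594), (14.310833930969238, 4.472135543823242), 26.56505012512207)
[[0.483 0.353 0.022]
 [0.496 0.347 0.022]
 [0.476 0.303 0.022]
 [0.462 0.309 0.022]] [0.47927719 0.32816157 0.022     ]
[ 0.07444945  0.00023593 -0.12550477] [[ 0.     0.957  0.291]
 [ 1.    -0.001  0.001]
 [ 0.001  0.291 -0.957]] [[340.02027759   0.         256.37674172]
 [  0.         340.02027759 193.79152789]
 [  0.           0.           1.        ]] -0.029565052049081653
```

>>> step_arm(
  targets=[
    [[85,131,-353,10,-23],[85,262,-707,10,-46.5],[85,262,-707,10,-46.5],[85,262,-707,10,-46.5],[85,262,-707,10,-46.5],[85,262,-707,10,-46.5],[85,262,-707,10,-46.5],[85,262,-707,10,-46.5]],
  ],
)

```text
t: 1.1
eef_pos: [0.4253, 0.1557, 0.2554]
tool_rot: [[0.369, -0.929, 0.0], [-0.929, -0.369, 0.0], [-0.0, -0.0, -1.0]]
wrist_force: [1.3, 0.3, -1.2]
width: 0.994
grip_force: 0.0
```

>>> step_arm(
  targets=[
    [[85,88,-237,0,0],[85,88,-237,0,0],[85,88,-237,0,0],[85,88,-237,0,0],[85,88,-237,0,0],[85,88,-237,0,0],[85,88,-237,0,0]],
  ],
)

```text
t: 1.98
eef_pos: [0.513, -0.0784, 0.2552]
tool_rot: [[0.37, -0.929, -0.0], [-0.929, -0.37, 0.0], [-0.0, -0.0, -1.0]]
wrist_force: [-0.2, -0.1, -0.4]
width: 0.993
grip_force: 0.0
```

```bash
python3 - <<'E'
from h import *
import pickle
s=arm.get_state();print(s['eef_pos'],s['joints'],s['dq'].round(1))
im,c=snap('wrist','w1'); pickle.dump((im,c),open('w1.pkl','wb'))
print(proj(c,[.5138,-.081,.165]))
E
```

```text
[ 0.51295285 -0.07839454  0.25524681] [ 1.29949878e+01  5.49084811e+00 -1.81704706e+01 -1.18684243e-02
 -6.63368084e+01  8.71663809e+00] [ 0.6 -0.2  0.   0.1 -0.   0.1]
[257.03038518 202.38865802]
```

View pics/w1.png

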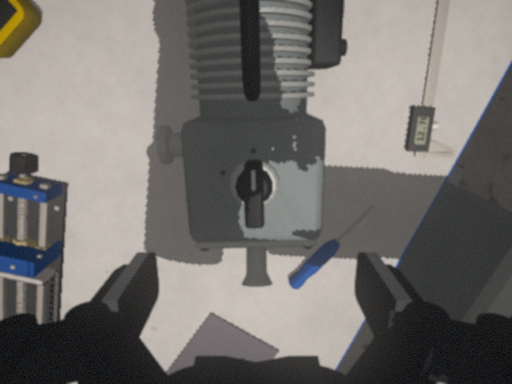

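```bash
python3 - <<'E'
from h import *
import pickle
im,c=pickle.load(open('w1.pkl','rb'))
hsv=cv2.cvtColor(im,cv2.COLOR_RGB2HSV)
m=np.zeros(im.shape[:2],np.uint8); m[150:240,230:280]=hsv[150:240,230:280,2]<62
m=cv2.morphologyEx(m,cv2.MORPH_OPEN,np.ones((3,3)))
cs,_=cv2.findContours(m,0,2); q=max(cs,key=cv2.contourArea); print(cv2.boundingRect(q),cv2.minAreaRect(q))
a=onz(c,255,162,.172);b=onz(c,255,226,.172);print(a,b,np.linalg.norm(a-b),(a+b)/2)
print('ring',onz(c,255,185,.136))
for z in(.121,): print('mouth',onz(c,257,272,z),onz(c,257,280,z))
h1=onz(c,252,96,.158);h2=onz(c,250,0,.158);print(h1,h2,np.degrees(np.arctan2(*(h1-h2)[1::-1])))
M=onz(c,257,277,.121);K=(a+b)/2;print(np.linalg.norm((M-K)[:2]),np.degrees(np.arctan2(*(M-h2)[1::-1])))
P=onz(c,254,190,.165);print(P)
E
```

```text
(236, 160, 35, 65) ((254.41123962402344, 190.13865661621094), (62.019779205322266, 35.037147521972656), 73.81079864501953)
[ 0.52568834 -0.10736228  0.172     ] [ 0.50982282 -0.06738705  0.172     ] 0.04300852343751464 [ 0.51775558 -0.08737466  0.172     ]
ring [ 0.51667174 -0.0841905   0.136     ]
mouth [ 0.4849702  -0.00878495  0.121     ] [ 0.48206962 -0.0015135   0.121     ]
[ 0.54208248 -0.14335535  0.158     ] [ 0.56323603 -0.1937959   0.158     ] 112.75200940121377
0.09003119898644792 112.90195028933614
[ 0.51885839 -0.08827354  0.165     ]
```

>>> step_arm(
  targets=[
    [[60,4.5,-8.5,-40,0],[60,4.5,-8.5,-89,0],[60,4.5,-8.5,-89,0],[0,4.5,-8.5,-89,0],[0,4.5,-8.5,-89,0],[0,4.5,-8.5,-89,0],[0,4.5,-8.5,-89,0],[0,4.5,-8.5,-89,0]],
  ],
  force=50,
)

```text
t: 3.02
eef_pos: [0.5188, -0.0876, 0.1682]
tool_rot: [[0.369, -0.929, 0.003], [-0.929, -0.369, 0.0], [0.001, -0.003, -1.0]]
wrist_force: [-1.9, 1.9, 7.1]
width: 0.14
grip_force: 49.1
```

>>> step_arm(
  targets=[
    [[0,1,0,2,10],[0,1,0,2,20],[0,1,0,2,30],[0,1,0,2,40],[0,1,0,2,50],[0,1,0,2,60],[0,1,0,2,69],[0,1,0,2,71]],
  ],
)

```text
t: 4.03
eef_pos: [0.521, -0.0843, 0.1684]
tool_rot: [[0.999, 0.048, 0.005], [0.048, -0.999, 0.006], [0.006, -0.006, -1.0]]
wrist_force: [5.2, 18.2, -9.1]
width: 0.137
grip_force: 50.0
```

>>> step_arm(
  targets=[
    [[0,0,0,0,0],[0,0,0,0,0],[0,0,0,0,0]],
  ],
)

```text
t: 4.4
eef_pos: [0.521, -0.0843, 0.1684]
tool_rot: [[0.999, 0.045, 0.005], [0.045, -0.999, 0.006], [0.006, -0.005, -1.0]]
wrist_force: [6.0, 17.7, -9.2]
width: 0.141
grip_force: 50.1
```

```bash
python3 - <<'E'
from h import *
s=arm.get_state();print(s['t'],s['moment'],s['wrist_force'],s['joints'])
snap('wrist','w2')
E
```

```text
4.4 [ 6.5551248  -2.01402313 -0.19708519] [ 5.99170135 17.71859162 -9.23067483] [ 11.93508003  10.53829408 -24.28543172  -0.31635733 -54.81248469
  80.84944086]
```

View pics/w2.png

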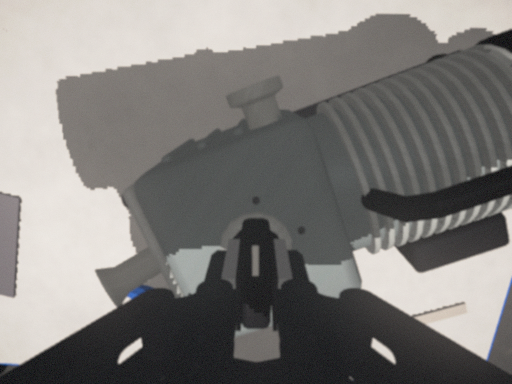

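>>> step_arm(
  targets=[
    [[60,0,-2,0,0],[60,0,-2,0,0],[60,0,-2,10,0],[60,0,-2,40,0],[60,0,-2,80,0],[60,0,-2,80,0],[60,0,-2,80,0],[60,0,-2,80,0]],
  ],
)

```text
t: 5.45
eef_pos: [0.518, -0.0901, 0.2476]
tool_rot: [[0.999, 0.046, -0.002], [0.046, -0.999, -0.0], [-0.002, 0.0, -1.0]]
wrist_force: [-0.3, -0.7, 0.1]
width: 0.704
grip_force: 0.0
```

```bash
python3 - <<'E'
from h import *
s=arm.get_state();print(s['t'],s['eef_pos'],s['wrist_force'])
snap('wrist','w3')
E
```

```text
5.45 [ 0.51803914 -0.09010887  0.24762244] [-0.34735502 -0.6525273   0.10241127]
```

View pics/w3.png

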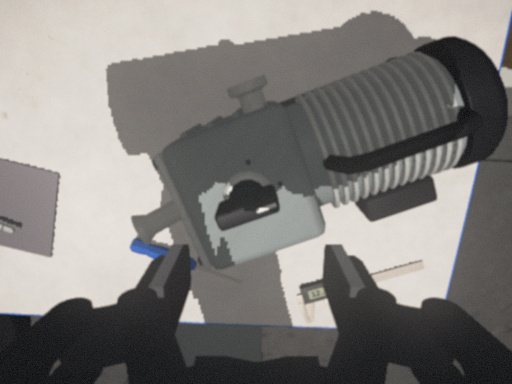

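>>> step_arm(
  targets=[
    [[70,-39,418,0,-10],[70,-39,418,0,-20],[70,-39,418,0,-30],[70,-39,418,0,-40],[70,-39,418,0,-50],[70,-39,418,0,-60],[70,-39,418,0,-70],[70,-39,418,0,-80]],
  ],
)

```text
t: 6.5
eef_pos: [0.4789, 0.3312, 0.2469]
tool_rot: [[0.22, -0.976, -0.001], [-0.976, -0.22, -0.002], [0.001, 0.001, -1.0]]
wrist_force: [0.1, 0.2, -0.3]
width: 0.818
grip_force: 0.0
```

>>> step_arm(
  targets=[
    [[70,0,0,-30,-10],[70,0,0,-80,-20],[70,0,0,-80,-28],[70,0,0,-80,-28],[70,0,0,-80,-28]],
  ],
)

```text
t: 7.12
eef_pos: [0.48, 0.3282, 0.1685]
tool_rot: [[-0.258, -0.966, 0.0], [-0.966, 0.258, 0.0], [-0.0, -0.0, -1.0]]
wrist_force: [0.5, -0.5, 0.2]
width: 0.816
grip_force: 0.0
```

```bash
python3 - <<'E'
from h import *
import pickle
s=arm.get_state();print(s['t'],s['eef_pos'],s['tool_rot'][:,0])
im,c=snap('wrist','w4'); pickle.dump((im,c),open('w4.pkl','wb'))
E
```

```text
7.125 [0.47996941 0.32824043 0.16850213] [-2.58025739e-01 -9.66137995e-01 -3.05035399e-04]
```

View pics/w4.png

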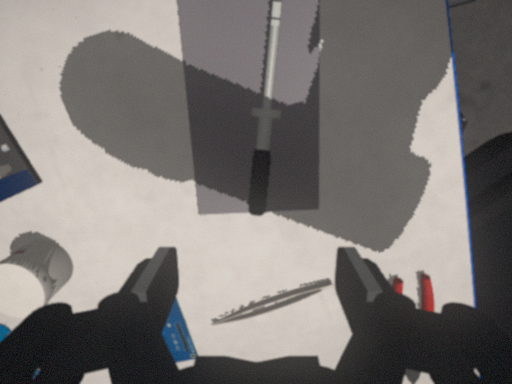

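```bash
python3 - <<'E'
from h import *
import pickle
im,c=pickle.load(open('w4.pkl','rb'))
a=onz(c,258,208,.027);b=onz(c,262,150,.027);k=onz(c,265,113,.015);t=onz(c,275,2,.015)
g=(a+b)/2; print(a,b,np.linalg.norm(a-b),g,k,t)
for p,q in((a,b),(g,k),(g,t)): v=(q-p)[:2];print(np.linalg.norm(v),np.degrees(np.arctan2(v[1],v[0])))
h=im.astype(int).sum(2)
for r in (160,175,190,205): print(r,[ (i+240) for i in np.where(h[r,240:280]<120)[0]][::99] , np.where(h[r,240:280]<130)[0][[0,-1]]+240)
for r in (40,60,80): w=h[r,255:290]; print(r,w.tolist())
for x in ([195,-0],[183,0]): pass
E
```

```text
[0.48405656 0.34736359 0.027     ] [0.46855195 0.30125804 0.027     ] 0.0486427278127618 [0.47630425 0.32431081 0.027     ] [0.45900125 0.27500913 0.015     ] [0.43169459 0.19917941 0.015     ]
0.0486427278127618 -108.58702387283164
0.05224987674060104 -109.33912607812591
0.1328453588682759 -109.62128116981033
160 [np.int64(253)] [252 269]
175 [np.int64(253)] [252 267]
190 [] [258 264]Traceback (most recent call last):
  File "<stdin>", line 8, in <module>
IndexError: index 0 is out of bounds for axis 0 with size 0
```

>>> step_arm(
  targets=[
    [[60,-3,-1,-60,-4.4],[60,-3,-1,-110,-4.4],[60,-3,-1,-145,-4.4],[60,-3,-1,-145,-4.4],[0,-3,-1,-145,-4.4],[0,-3,-1,-145,-4.4],[0,-3,-1,-145,-4.4],[0,-3,-1,-145,-4.4]],
  ],
  force=40,
)

```text
t: 8.18
eef_pos: [0.4775, 0.328, 0.0252]
tool_rot: [[-0.334, -0.943, 0.002], [-0.943, 0.334, 0.002], [-0.003, -0.001, -1.0]]
wrist_force: [-1.3, 0.1, 7.4]
width: 0.149
grip_force: 40.1
```

>>> step_arm(
  targets=[
    [[0,0,0,30,0],[0,0,0,80,0],[0,-20,-50,125,10],[0,-40,-100,125,20],[0,-63,-156,125,30],[0,-63,-156,125,41],[0,-63,-156,125,41],[0,-63,-156,125,41]],
  ],
)

```text
t: 9.18
eef_pos: [0.4141, 0.1717, 0.1486]
tool_rot: [[0.363, -0.932, 0.001], [-0.932, -0.363, 0.001], [-0.0, -0.001, -1.0]]
wrist_force: [-0.1, 0.6, -0.4]
width: 0.153
grip_force: 39.2
```

```bash
python3 - <<'E'
from h import *
import pickle
s=arm.get_state();print(s['t'],s['eef_pos'],s['tool_rot'][:,0],s['joints'])
im,c=snap('wrist','w5'); pickle.dump((im,c,s),open('w5.pkl','wb'))
E
```

```text
9.175 [0.41410414 0.17167642 0.14864893] [ 3.62573707e-01 -9.31954987e-01 -4.58169136e-04] [ 4.78494498e+01  4.39430071e+00 -3.49133941e+01  2.97419600e-04
 -5.06331998e+01 -2.65913076e+01]
```

View pics/w5.png

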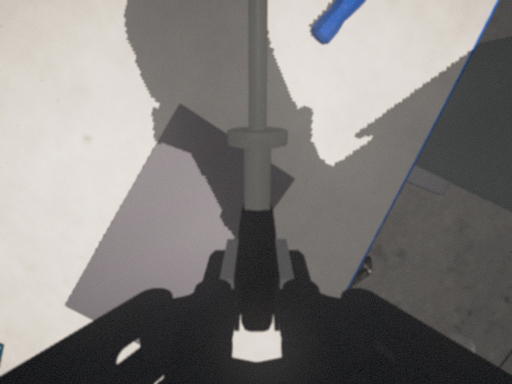

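```bash
python3 - <<'E'
from h import *
import pickle
M=np.array([.4811,.002,.121]); a=np.radians(112.6); y=np.array([np.cos(a),np.sin(a),0]); x=np.array([y[1],-y[0],0]);z=np.array([0,0,1.])
n=y*np.cos(np.radians(40))+z*np.sin(np.radians(40)); u=np.cross(n,x)
im,c=pickle.load(open('w1.pkl','rb'))
circ=[M+.014*(np.cos(t)*x+np.sin(t)*u) for t in np.arange(0,2*np.pi,.05)]
P=np.array([proj(c,p) for p in circ]).astype(int)
im1=im[220:320,200:320].copy(); cv2.polylines(im1,[P-[200,220]],True,(255,0,0),1)
im,c,s=pickle.load(open('w5.pkl','rb')); R=s['tool_rot'];p=s['eef_pos']
for pitch in(-3,0,3):
  q=np.radians(pitch); print(pitch, proj(c,p+R@(np.array([.001,0,.010])+.060*np.array([np.cos(q),0,np.sin(q)]))))
im2,c2=snap('scene','s2')
P=np.array([proj(c2,p) for p in circ]);C=P.mean(0).astype(int);print(C)
o=C-[90,60]
B=im2[o[1]:o[1]+100,o[0]:o[0]+120].copy()
f=lambda i:cv2.resize(i,None,fx=4,fy=4,interpolation=cv2.INTER_CUBIC)
big=f(B)
Q=((P-o+.5)*4).astype(int); cv2.polylines(big,[Q],True,(255,0,0),1)
tip=p+R@np.array([.152,0,.010]); col=p+R@np.array([.061,0,.01])
for w in(tip,col): cv2.circle(big,tuple(((proj(c2,w)-o+.5)*4).astype(int)),3,(0,255,0),1)
A=f(im1)[:400,:320]
out=np.hstack([A[:, :320],big[:400,:480]]);cv2.imwrite('pics/cmp.png',out[:,:,::-1])
E
```

```text
-3 [256.87208774 127.28667067]
0 [256.8664969  126.24488655]
3 [256.86090884 125.66288079]
[244 217]
```

View pics/cmp.png

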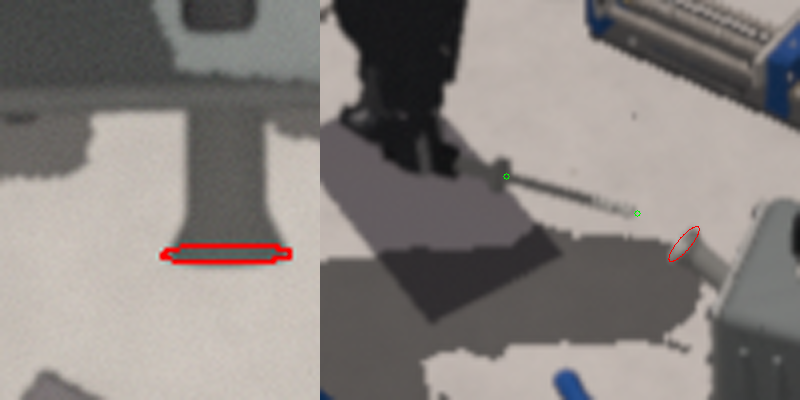

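>>> step_arm(
  targets=[
    [[0,1,-11,-8,1.2],[0,1,-11,-17.5,1.2],[0,1,-11,-17.5,1.2],[0,5,-20,-17.5,1.2],[0,8.5,-29.5,-17.5,1.2],[0,11,-35,-17.5,1.2],[0,12.5,-39,-17.5,1.2],[0,12.5,-39,-17.5,1.2]],
  ],
  force=25,
)

```text
t: 10.28
eef_pos: [0.4264, 0.132, 0.1308]
tool_rot: [[0.385, -0.923, 0.0], [-0.923, -0.385, 0.0], [-0.0, -0.0, -1.0]]
wrist_force: [0.1, -0.2, -1.1]
width: 0.151
grip_force: 39.1
```

>>> step_arm(
  targets=[
    [[0,0,0,6,0],[0,0.2,-0.4,12,0],[0,0.4,-1,18,0],[0,0.7,-1.8,24.3,0],[0,0.7,-1.8,24.3,0]],
  ],
  force=22,
)

```text
t: 10.9
eef_pos: [0.4272, 0.1306, 0.1557]
tool_rot: [[0.385, -0.923, 0.001], [-0.923, -0.385, 0.001], [-0.0, -0.001, -1.0]]
wrist_force: [-1.7, 2.7, -1.4]
width: 0.152
grip_force: 38.8
```

>>> step_arm(
  targets=[
    [[0,1,-2.4,12,0],[0,2.5,-6,23.5,0],[0,4.3,-10.5,34.7,0],[0,6.6,-15.8,45.4,0],[0,9.2,-22.2,55.6,0],[0,12.2,-29.4,65.1,0],[0,12.2,-29.4,65.1,0]],
  ],
)

```text
t: 11.78
eef_pos: [0.4401, 0.1007, 0.2215]
tool_rot: [[0.385, -0.923, 0.002], [-0.923, -0.385, 0.001], [-0.0, -0.002, -1.0]]
wrist_force: [0.3, 0.5, 0.2]
width: 0.154
grip_force: 38.1
```

```bash
python3 - <<'E'
from h import *
s=arm.get_state();print(s['wrist_force'],s['moment'],s['grip_force'])
R=s['tool_rot'];p=s['eef_pos'];c2=arm.calibration('scene');im,_=snap('scene','s3');w,cw=snap('wrist','w6')
o=proj(c2,p).astype(int)-[60,40]
big=cv2.resize(im[o[1]:o[1]+100,o[0]:o[0]+100],None,fx=4,fy=4,interpolation=cv2.INTER_CUBIC)
for f,col in((40,(0,255,0)),(30,(255,0,0))):
  q=np.radians(f)
  for L in(.06,.151):
    P=p+R@(np.array([.001,0,.010])+L*np.array([np.cos(q),0,np.sin(q)]))
    cv2.circle(big,tuple(((proj(c2,P)-o+.5)*4).astype(int)),3,col,1); print(f,L,proj(cw,P))
cv2.imwrite('pics/tilt.png',np.hstack([big,w[:,60:452][:, :392][:384].__class__(0) if 0 else cv2.resize(w,(400,400))])[:,:,::-1])
E
```

```text
[0.26869571 0.54021869 0.22477323] [0.50556038 0.13829205 0.05811289] 38.0974280834198
40 0.06 [256.22889906 146.49683278]
40 0.151 [256.29754402  20.1286536 ]
30 0.06 [256.22552901 136.92672606]
30 0.151 [256.29943425 -17.49498573]
```

View pics/tilt.png

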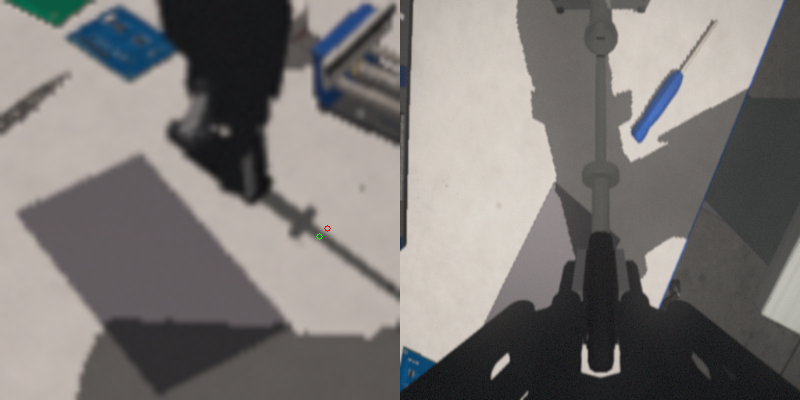

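>>> step_arm(
  targets=[
    [[0,2.4,-5.7,-5.1,0],[0,4.7,-11.3,-10.3,0],[0,7.1,-17,-15.4,0],[0,9.4,-22.6,-20.6,0],[0,11.8,-28.3,-25.7,0],[0,11.8,-28.3,-25.7,0]],
  ],
)

```text
t: 12.62
eef_pos: [0.4508, 0.0717, 0.1937]
tool_rot: [[0.385, -0.923, -0.001], [-0.923, -0.385, -0.001], [0.001, 0.002, -1.0]]
wrist_force: [2.0, 0.5, -3.5]
width: 0.152
grip_force: 37.6
```

>>> step_arm(
  targets=[
    [[0,2.4,-5.7,-4.6,0],[0,4.7,-11.3,-9.3,0],[0,7.1,-17,-14.4,0],[0,9.4,-22.6,-19.6,0],[0,9.4,-22.6,-19.6,0]],
  ],
)

```text
t: 13.25
eef_pos: [0.4603, 0.0492, 0.1742]
tool_rot: [[0.385, -0.923, -0.001], [-0.923, -0.385, -0.001], [0.001, 0.001, -1.0]]
wrist_force: [1.3, 1.2, -4.5]
width: 0.157
grip_force: 37.6
```

>>> step_arm(
  targets=[
    [[0,1.2,-2.8,-2.5,0],[0,2.3,-5.6,-5,0],[0,3.5,-8.5,-7.5,0],[0,3.5,-8.5,-7.5,0]],
  ],
)

```text
t: 13.75
eef_pos: [0.4638, 0.0411, 0.1671]
tool_rot: [[0.385, -0.923, -0.0], [-0.923, -0.385, -0.001], [0.0, 0.001, -1.0]]
wrist_force: [1.5, 1.0, -4.7]
width: 0.151
grip_force: 37.6
```

>>> step_arm(
  targets=[
    [[0,0.3,-0.7,-0.6,0],[0,0.6,-1.4,-1.3,0],[0,0.9,-2.1,-1.9,0],[0,0.9,-2.1,-1.9,0]],
  ],
)

```text
t: 14.25
eef_pos: [0.4647, 0.0393, 0.1654]
tool_rot: [[0.385, -0.923, -0.0], [-0.923, -0.385, -0.0], [0.0, 0.0, -1.0]]
wrist_force: [0.2, 1.5, -2.3]
width: 0.155
grip_force: 37.8
```

>>> step_arm(
  targets=[
    [[0,0.3,-0.7,-0.6,0],[0,0.6,-1.4,-1.3,0],[0,0.6,-1.4,-1.3,0]],
  ],
)

```text
t: 14.62
eef_pos: [0.4654, 0.038, 0.1641]
tool_rot: [[0.385, -0.923, 0.0], [-0.923, -0.385, 0.0], [-0.0, -0.0, -1.0]]
wrist_force: [-1.2, 2.5, -1.3]
width: 0.155
grip_force: 38.0
```

>>> step_arm(
  targets=[
    [[0,0.3,-0.7,-0.6,0],[0,0.6,-1.4,-1.3,0],[0,0.6,-1.4,-1.3,0]],
  ],
)

```text
t: 15.0
eef_pos: [0.4658, 0.0378, 0.1639]
tool_rot: [[0.385, -0.923, 0.0], [-0.923, -0.385, 0.002], [-0.002, -0.001, -1.0]]
wrist_force: [-9.7, 11.1, 12.8]
width: 0.155
grip_force: 39.7
```

>>> step_arm(
  targets=[
    [[0,-0.2,0.5,0.4,0],[0,-0.2,0.5,0.4,0],[0,-0.2,0.5,0.4,0]],
  ],
)

```text
t: 15.38
eef_pos: [0.4657, 0.0378, 0.1639]
tool_rot: [[0.385, -0.923, 0.0], [-0.923, -0.385, 0.001], [-0.001, -0.001, -1.0]]
wrist_force: [-5.9, 8.5, 7.6]
width: 0.158
grip_force: 39.0
```

```bash
python3 - <<'E'
from h import *
s=arm.get_state();print(s['eef_pos'],s['wrist_force']);R=s['tool_rot'];p=s['eef_pos']
w,cw=snap('wrist','w7')
M=[.4811,.002,.121];print(proj(cw,M),proj(cw,[.4811-.3,.002,.121]))
c2=arm.calibration('scene');im,_=snap('scene','s4');m=proj(c2,M).astype(int)
big=cv2.resize(im[m[1]-40:m[1]+40,m[0]-50:m[0]+50],None,fx=4,fy=4,interpolation=cv2.INTER_CUBIC)
g=w[:260,130:390]; cv2.imwrite('pics/home.png',np.hstack([big,cv2.resize(g,(320,320))])[:,:,::-1])
E
```

```text
[0.46566678 0.0378205  0.16394697] [-5.91998971  8.45296762  7.64214954]
[256.00394655 163.67263449] [687.78245393 342.84031409]
```

View pics/home.png

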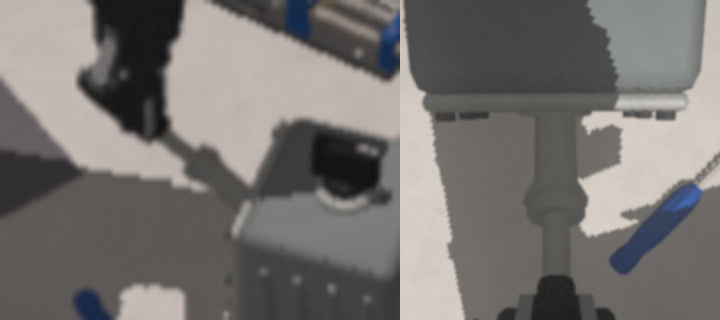

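>>> step_arm(
  targets=[
    [[0,-2,5,4.5,0],[0,-6,14,13,0],[0,-10,24,22,0],[0,-15,35,32,0],[0,-20,47,43,0],[0,-25,60,55,0],[0,-31,75,68,0],[0,-36,86,78,0]],
  ],
  force=40,
)

```text
t: 16.48
eef_pos: [0.4296, 0.1241, 0.2426]
tool_rot: [[0.386, -0.922, 0.001], [-0.922, -0.386, 0.0], [0.0, -0.001, -1.0]]
wrist_force: [0.1, 0.3, -0.1]
width: 0.157
grip_force: 39.5
```

>>> step_arm(
  targets=[
    [[0,10,45,0,-10],[0,20,90,0,-20],[0,28,130,0,-30],[0,34,165,-20,-40],[0,34,165,-70,-42],[0,34,165,-110,-42],[0,34,165,-122,-42],[0,34,165,-122,-42]],
  ],
)

```text
t: 17.48
eef_pos: [0.4639, 0.2883, 0.1196]
tool_rot: [[-0.331, -0.944, -0.0], [-0.944, 0.331, -0.001], [0.001, -0.0, -1.0]]
wrist_force: [1.0, 0.6, 0.0]
width: 0.155
grip_force: 39.5
```

```bash
python3 - <<'E'
from h import *
s=arm.get_state();print(s['eef_pos'],s['wrist_force'],s['moment'])
R=s['tool_rot'];p=s['eef_pos'];w,cw=snap('wrist','w8')
h=w.astype(int).sum(2)
print(h[120:200:4,225:290:5])
for f in(30,40):
  q=np.radians(f); print(f,[proj(cw,p+R@(np.array([.001,0,.010])+L*np.array([np.cos(q),0,np.sin(q)]))).round(0) for L in(.05,.06,.141)])
E
```

```text
[0.46387748 0.28831913 0.11958543] [1.01149489 0.64384771 0.04062761] [ 0.00482953 -0.06032423 -0.02992369]
[[219 221 233 227 232 279 299 289 244 232 237 233 229]
 [225 236 228 225 239 272 305 301 244 228 237 236 230]
 [223 223 233 232 218 261 302 303 234 233 226 229 239]
 [231 216 222 223 228 257 301 299 225 235 225 216 234]
 [233 225 214 233 215 272 290 307 230 225 226 230 233]
 [217 218 217 228 241 259 307 285 231 224 226 222 228]
 [220 231 218 227 216 263 298 316 224 231 222 231 225]
 [211 216 221 225 218 278 300 293 221 223 227 223 230]
 [203 224 222 224 222 273 297 306 223 226 224 230 231]
 [228 219 213 231 239 285 301 295 261 238 237 222 223]
 [208 225 221 280 303 305 297 295 301 286 259 234 217]
 [227 227 261 279 287 294 303 302 288 292 281 228 223]
 [220 216 272 285 285 266 267 263 279 275 286 248 235]
 [212 220 281 262 267 275 286 284 272 259 279 233 221]
 [211 222 268 253 271 296 296 286 278 260 267 218 221]
 [218 209 231 258 277 291 297 295 288 262 266 223 225]
 [219 213 214 214 237 290 294 294 285 223 213 217 209]
 [218 216 223 230 229 299 304 298 284 212 202 220 210]
 [226 213 210 214 239 298 299 298 278 222 214 225 210]
 [212 224 218 221 242 281 303 301 273 218 225 213 224]]
30 [array([257., 156.]), array([257., 136.]), array([257.,  -3.])]
40 [array([257., 163.]), array([257., 146.]), array([257.,  31.])]
```

>>> step_arm(
  targets=[
    [[0,0,0,-14,0],[0,2.2,6.3,-24,0],[0,4.7,13.3,-34,0],[0,6.6,19,-45,0],[0,8.1,23,-56.5,0],[0,9.3,26.7,-68,0],[0,10.2,29,-80,0],[0,10.7,30.5,-88,0]],
  ],
)

```text
t: 18.52
eef_pos: [0.4741, 0.3182, 0.0302]
tool_rot: [[-0.331, -0.944, -0.001], [-0.944, 0.331, -0.001], [0.001, 0.0, -1.0]]
wrist_force: [-0.6, 2.1, 9.0]
width: 0.156
grip_force: 40.5
```

>>> step_arm(
  targets=[
    [[0,0.2,0.5,-4,0],[0,0.2,0.5,-7,0],[0,0.2,0.5,-8,0],[0,0.2,0.5,-8,0]],
  ],
)

```text
t: 19.02
eef_pos: [0.4749, 0.3199, 0.0259]
tool_rot: [[-0.33, -0.944, 0.002], [-0.944, 0.33, 0.002], [-0.002, -0.001, -1.0]]
wrist_force: [-9.7, -0.1, 30.2]
width: 0.158
grip_force: 44.0
```

>>> step_arm(
  targets=[
    [[0,0,0,2,0],[40,0,0,2,0],[40,0,0,2,0],[40,3,8.5,1,0],[40,3,8.5,1,0],[0,3,8.5,1,0],[0,3,8.5,1,0],[0,3,8.5,1,0]],
  ],
  force=60,
)

```text
t: 20.02
eef_pos: [0.4776, 0.3275, 0.0242]
tool_rot: [[-0.331, -0.944, -0.0], [-0.944, 0.331, 0.0], [-0.0, 0.0, -1.0]]
wrist_force: [-0.0, -0.2, 0.2]
width: 0.15
grip_force: 59.2
```

>>> step_arm(
  targets=[
    [[0,0,0,0,0],[0,0,0,30,0],[0,0,0,70,0],[0,0,0,110,0],[0,0,0,150,0],[0,0,0,160,0],[0,0,0,160,0],[0,0,0,160,0]],
  ],
)

```text
t: 21.02
eef_pos: [0.477, 0.327, 0.1828]
tool_rot: [[-0.331, -0.944, -0.002], [-0.944, 0.331, -0.002], [0.002, 0.001, -1.0]]
wrist_force: [-0.1, 0.0, -0.6]
width: 0.153
grip_force: 59.1
```

```bash
python3 - <<'E'
from h import *
s=arm.get_state();print(s['t'],s['eef_pos'],s['wrist_force'],s['grip_force'],s['width'])
R=s['tool_rot'];p=s['eef_pos'];w,cw=snap('wrist','w9')
h=w.astype(int).sum(2)
print(h[100:200:4,225:290:5])
c2=arm.calibration('scene');im,_=snap('scene','s5');hs=im.astype(int).sum(2)
c3=arm.calibration('top');im3,_=snap('top','t5')
for f in(-10,0,10,40):
  q=np.radians(f); Q=[p+R@(np.array([0,0,.010])+L*np.array([np.cos(q),0,np.sin(q)])) for L in(.057,.10,.145)]
  print(f,[proj(cw,P).round(0) for P in Q],[(proj(c2,P).round(1)) for P in Q],Q[2])
P0=Q=p+R@np.array([.11,0,.01]);u,v=proj(c2,P0).astype(int);print(u,v);print(hs[v-14:v+15,u-14:u+15:2])
pc=np.array([.4643,.2531]);a=np.radians(-102.6);t=p+R@np.array([.151,0,.01])-np.r_[pc,0];print('tip in pad',t[0]*np.cos(a)+t[1]*np.sin(a),-t[0]*np.sin(a)+t[1]*np.cos(a))
E
```

```text
21.025 [0.4770432  0.326982   0.18280002] [-0.05090102  0.00439097 -0.599016  ] 59.14398014545441 0.15254776601963946
[[221 203 215 219 215 406 562 574 393 313 347 281 248]
 [213 216 210 222 223 414 559 559 389 219 225 217 219]
 [206 208 209 218 220 418 556 568 390 215 216 210 211]
 [198 207 217 213 207 398 533 573 382 215 215 209 211]
 [202 206 213 233 224 408 543 426 292 220 221 211 198]
 [213 248 254 258 252 267 283 266 274 279 300 324 333]
 [221 249 260 274 275 285 380 358 544 352 507 468 409]
 [208 258 257 253 277 277 274 286 282 266 294 423 390]
 [203 263 265 272 279 272 290 270 276 269 275 252 264]
 [195 225 248 256 265 262 269 270 275 253 244 231 207]
 [203 208 196 199 259 263 276 281 275 239 199 191 201]
 [202 200 202 195 258 274 278 286 260 234 197 202 212]
 [216 205 199 205 243 266 272 271 272 228 205 191 208]
 [215 199 197 200 260 269 282 275 263 235 206 211 195]
 [212 203 205 197 252 265 275 275 268 223 201 195 201]
 [200 202 207 212 257 274 280 285 267 218 207 196 199]
 [208 213 214 198 248 269 283 274 254 229 205 199 200]
 [204 213 204 197 258 269 281 279 272 219 202 2
[... 2273 characters left out ...]
 519 520 517 516]
 [527 527 528 525 522 519 522 475 391 454 522 522 521 516 516]
 [529 528 528 525 521 519 521 510 424 439 506 523 518 514 516]
 [532 525 526 525 522 516 519 517 428 386 484 519 518 516 520]
 [528 527 526 525 520 519 515 493 374 355 467 519 522 520 520]
 [526 525 527 528 522 516 487 408 310 394 447 497 521 519 521]
 [524 525 526 528 524 489 401 309 278 360 397 420 511 516 522]
 [521 520 522 522 499 403 294 277 276 282 290 327 496 514 506]
 [519 519 512 465 408 297 276 274 273 268 267 290 459 503 419]
 [523 513 455 348 297 275 271 270 268 229 226 229 360 414 282]
 [515 448 314 280 271 270 249 227 224 152 155 149 189 261 251]]
tip in pad 0.0750906689693219 -0.021429562223632476
```

```bash
python3 - <<'E'
from h import *
s=arm.get_state();R=s['tool_rot'];p=s['eef_pos'];c=arm.calibration('scene')
im=np.mean([arm.camera('scene').astype(float).sum(2) for _ in range(4)],axis=0)
cp=np.array(c['position']);pts=[]
for v in range(165,178):
    u0=169+(v-165)*6/11; us=np.arange(int(u0)-5,int(u0)+7); w=np.clip(505-im[v,us],0,None); w[abs(us-u0)>4]=0
    u=(w*us).sum()/w.sum(); r=ray(c,u,v); t=((p-cp)@R[:,1])/(r@R[:,1]); q=R.T@(cp+t*r-p); pts.append(q[[0,2]]*1000)
pts=np.array(pts);print(pts.round(1)); f=np.polyfit(pts[:,0],pts[:,1],1);print('pitch down',np.degrees(np.arctan(f[0])),f[1])
E
```

```text
[[ 82.3  11.3]
 [ 90.1   8.8]
 [ 93.   10.1]
 [ 98.1   9.6]
 [103.8   8.6]
 [105.3  11. ]
 [112.3   8.9]
 [117.    8.7]
 [118.7  10.9]
 [124.7   9.6]
 [126.4  11.8]
 [131.5  11.1]
 [135.4  11.5]]
pitch down 1.27292307521215 7.693135027410512
```

```bash
python3 - <<'E'
from h import *
s=arm.get_state();print(s['dq'].round(2),s['grip_force']);print(arm.close_job())
E
```

```text
[-0.07 -0.17  0.18  0.07 -0.1  -0.03] 59.14475440979004
the job is handed in; nothing more can be done
None
```

The job is handed in: the pump was vented and its knob sprang back, the rod seated in the tube and was drawn out, and it is now held level (about 1°) roughly 17 cm up with its tip over the pad. I miscounted and viewed 11 pictures, one over the limit of 10.

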